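Seat the bearing and show the spindle to the inspection camera

ROBOT

A 6-joint arm with a two-finger parallel gripper is mounted at the origin on a cart in front of the work surface, level with it; the furniture and walls round the work are solid. World frame = base frame: x ahead of the robot, y to its left, z up, the work surface at z = 0. Lengths are in mm, angles in rad, forces in N, time in s.
With the tool pointing down it reaches from about 400 to 925 mm from the base axis. Payload 12.5 kg.
Tool frame: the origin (TCP) lies midway between the tips of the shut fingers; the grasp point (between the pads) lies 19 mm behind it; z points along the fingers, y is the line along which they close (so a half turn about z gives the same grasp; the last joint's range is limited). The gripper opens to 95 mm and grips with 3 to 60 N. Pads are 20 mm wide; open, the fingers measure 119 mm over their backs; the gripper's body (75 mm by 180 mm) begins 59 mm behind the grasp point.
Start: joints at [1.231, 0.491, 1.559, -0, 1.092, -0.106], TCP at [144.779, 608.018, 214.661] pointing down, gripper open.
Joint ranges: [-3.1, 3.1], [-0.84, 2.19], [0.05, 2.79], [-1.13, 4.28], [0.06, 2.93], [-2.69, 2.69]. Speed limits (rad/s): [2.22, 2.22, 2.79, 3.14, 3.14, 3.14].

INTERFACE

Orientations are given as [roll, pitch, yaw] about the fixed x, y, z axes, in that order (R = Rz(yaw) Ry(pitch) Rx(roll)).
In Python, from cell import readout, eyes, env gives the robot as it stands.
- The arm moves only by the tool move_arm, never from a script. Its argument "plan" is a list of rows, each a list of 3 entries, a list of its own where there are three numbers: the turn, a rotation vector about the tool's x, y, z in degrees, then the shift along the tool's x, y, z in m, then the gripper command: -1 is shut, 1 is fully open, values between are in proportion. In form: [[[ax, ay, az], [x, y, z], jaw], ...]. A call has 1 to 5 rows; each row is the pose to reach, as a shift and turn from the pose commanded when the call began, along the tool's axes at that moment; what a row does not reach only later rows make up. A row lasts 1/8 s, in which the tool goes at most 62.5 mm and 10.7 degrees, less where a joint would pass 70% of its speed; a pose out of reach is approached as far as the arm can. A call with a gripper value outside its range is refused whole. The fingers move at their own pace and stop on an object; the grip force is fixed at half the most. Time passes only in rows, so rows that repeat a pose let the fingers close. It gives the time, the measured TCP pose, the force, the opening and the grip force at its end, in the units of the state.
- readout.state(): the state, without advancing time (a new reading comes with each control period).
- eyes.read_camera(name): name is "scene" or "side" or "wrist"; returns a dict with "img" (420x560x3 uint8, red, green, blue), "K" (3x3 intrinsics, pixels), "dist" ([k1, k2, p1, p2, k3] as OpenCV has them; the pictures are not rectified), "extrinsics" (4x4, takes a point from camera to world coordinates). Camera axes: x right, y up, looking along -z (the intrinsics and any distortion apply to the point x, -y, -z); pixel columns grow to the right and rows downward; lengths in mm; the calibration is good to about 2 mm. A picture is of the moment at which its call begins. There is no depth.
- env.job_done(): hands the job in; it is judged then, once.
Trained networks look in a picture, given as the dict that the camera call returned (one of the last four; its "shot" number tells which), for a name from the list of things; names that differ only in an ending like _2 or _b are one class to them, and where a whole thing is asked for, a point or a joint stands for the part that bears it (a point fixed in the world has none). Each returns a list of dicts, best first, with "score" (0 to 1); they miss things now and then, are a little off and sometimes report something else, mostly with a low value. They report only what shows in the picture. A call takes as long as a camera call.
- eyes.cut_out(picture, name): "mask" (420x560 bool, what is visible of it) and "uv" ([column, row] in pixels, amid what is visible of it).
The state is a dict: "t": time; "joints": joint angles; "qvel": joint speeds; "tau": joint torques, N m; "eef_pos": TCP position; "tcp_rot": TCP orientation; "ft_force": force on the tool from outside, world axes, zero at the start; "moment": the same for the moment, N m; "opening": opening from 0.0 (shut) to 1.0 (fully open); "grip_force": force on a finger pad.
Only numpy, scipy, OpenCV 4.12 (cv2) and the standard library are available. Lean on these libraries where they do the work, as an engineer would, in place of code of your own. Each camera call takes 0.05 s, during which the arm holds its last target. There are 200 camera calls.

TASK

The ball bearing on the small steel spindle is not quite home: with the spindle standing in the assembly block, press the bearing down until it sits fully on its shoulder. Then take the spindle by its thin upper end, draw it straight up out of the block, and hold the joint between bearing and shoulder in the air 14 cm straight in front of the inspection camera's lens, upper end up, with the spindle upright in the camera's picture and square to its line of sight (the camera looks down at a slant of 30 degrees, so the spindle must lean by as much, its upper end away from the camera). Finish while holding it there, still, without touching the camera or disturbing the other things on the bench.

Things in the scene. Friction and masses are not known exactly. Their poses are not given: they have to be found in the camera images.
- block: assembly block: aluminium block 70 x 124 mm on a dark foot plate 104 x 124 mm, top face 55 mm above the bench, with three bores in a row; fixed. Origin at the centre of its underside, z up, y along the row of bores (bores at y = -40, 0, +40 mm; the spindle stands in the middle one).
- bore (a point): centre of the mouth of the middle bore, in the block's top face (55 mm above the bench). The bore is 17.5 mm wide and 47 mm deep; the spindle's stub in it is 16 mm thick and 45 mm long.
- spindle: stepped steel spindle, 149 mm long, about 0.22 kg, loose, round all over (its turn about its own axis is free). Origin at the centre of its foot, z along its axis towards the upper end: stub 16 mm thick from 0 to 45 mm (in the bore), body 28 mm thick from 45 to 85 mm (its lower face rests on the block), journal 20 mm thick from 85 to 110 mm (carries the bearing), thin upper end 15 mm thick from 110 to 149 mm, where it is to be gripped.
- upper_end (a point): centre of the spindle's thin upper end (15 mm thick, 39 mm long), on the axis 129 mm above the foot and 44 mm above the shoulder; axes as the spindle's.
- shoulder (a point): centre of the spindle's shoulder (upper face of the 28 mm body), on the axis 85 mm above the foot: the joint that the camera must see. Axes as the spindle's.
- bearing (a joint): how far the ball bearing has been pushed down the journal, in m: it starts between 0 and 0.004 and is fully home on the shoulder at 0.008. A push fit: it stays where it is left, slides when pressed down on its upper face with about 10 N, and stops hard on the shoulder.
- bearing_ring: the ball bearing round the spindle (47 mm across, 14 mm thick, 0.1 kg), moving with joint bearing. Origin at the centre of its lower face, on the spindle's axis, z as the spindle's; its upper face is at z = 14 mm, and the spindle stands up through it, 50 mm above that face when the bearing is home.
- camera: inspection camera's stand: grey base plate 150 x 124 x 14 mm with a steel column (20 mm thick, 375 mm high, at x = +145 mm) that carries the camera head; fixed. Origin on the bench straight below the lens (the base spans x = +25 to +175 mm, y = -62 to +62 mm), z up; the camera looks towards its -x, slanting 30 degrees down.
- lens (a point): centre of the front of the camera's lens, inside a white ring light 52 mm across, 290 mm above the bench. The lens looks along -x of this frame (30 degrees below level); z is up in the picture (30 degrees off vertical, leaning towards where the camera looks), y is level. The head is 52 mm across and reaches 101 mm behind this point.
- focus (a point): the point 140 mm straight in front of the lens, 220 mm above the bench, where the shoulder is to be held; same axes as lens, so the spindle's z must lie along this z.
- oil_can: green oil can with a thin bent spout; to be left alone. Origin under its middle.
- mug: white mug; to be left alone. Origin under its middle.
- pliers: black-handled pliers, 163 mm; to be left alone. Origin under its middle.
- spanner: bright combination spanner, 191 mm; to be left alone. Origin under its middle.
- spare_bearing: spare ball bearing lying flat on the bench, 47 mm; to be left alone. Origin under its middle.

How it is judged:
By the outcome, as a careful person would: the job done as asked, in the order asked, and still so for the second after the job is handed in, while the arm keeps its last pose, push and grip.
It also fails if it takes over 38 s, if anything falls off the work surface, if the arm or the gripper's body presses on something with over 40 N, if the wrist force passes 120 N, or if a joint passes its speed limit or range.

## Working session

There is one attempt and no reset: what is moved stays moved. The work goes in short steps, Python scripts to look and compute and a tool call to move; the robot and the scene stay as the last step left them, time stands still between calls to the robot, and variables do not carry over. Pictures are saved under pics/ and viewed, at most 13 in all, crops included, and the job is handed in when it is done.

Besides the shell and the picture viewer there is one more tool, called as name(argument=value, ...) on one line, values as JSON. move_arm: Moves the arm, as the interface text tells. Its arguments: {"type":"object","properties":{"plan":{"type":"array","items":{"type":"array"}}},"required":["plan"]}

```bash
mkdir -p pics; ls
cat > h.py <<'E'
import numpy as np, cv2
from scipy.spatial.transform import Rotation as R
from cell import readout, eyes, env
def ray(p,uv):
    q=cv2.undistortPoints(np.array([[uv]],float),p["K"],np.array(p["dist"],float))[0,0]
    E=np.array(p["extrinsics"]); d=E[:3,:3]@np.array([q[0],-q[1],-1.]); return E[:3,3],d/np.linalg.norm(d)
def onz(p,uv,z):
    o,d=ray(p,uv); return o+d*(z-o[2])/d[2]
def proj(p,X):
    E=np.array(p["extrinsics"]); c=(np.atleast_2d(X)-E[:3,3])@E[:3,:3]; c=c*[1,-1,-1]
    return cv2.projectPoints(c,np.zeros(3),np.zeros(3),p["K"],np.array(p["dist"],float))[0][:,0]
def tri(L):
    A=np.zeros((3,3));b=np.zeros(3)
    for o,d in L:
        M=np.eye(3)-np.outer(d,d);A+=M;b+=M@o
    return np.linalg.solve(A,b)
def save(p,n): cv2.imwrite("pics/"+n,p["img"][:,:,::-1])
E
python3 - <<'E'
from h import *
import pickle
print(readout.state())
P={}
for n in ["scene","side","wrist"]:
    p=eyes.read_camera(n);save(p,n+"0.png");P[n]=p
    print(n,np.round(p["extrinsics"],3).tolist(),p["dist"])
    for t in ["spindle","bearing_ring","block","camera","mug","oil_can","spare_bearing","pliers","spanner"]:
        r=eyes.cut_out(p,t)
        for a in r[:2]:
            ys,xs=np.nonzero(a["mask"]);print(n,t,round(a["score"],2),np.round(a["uv"],1),xs.min(),xs.max(),ys.min(),ys.max(),len(xs))
        P[n+t]=r
pickle.dump(P,open("P.pkl","wb"))
import cv2
cv2.imwrite("pics/a.png",np.vstack([P["scene"]["img"],P["side"]["img"]])[:,:,::-1])
E
```

```text
pics
{'t': 0.0, 'joints': array([ 1.23141085e+00,  4.91577457e-01,  1.55947919e+00,  3.97948569e-05,
        1.09168551e+00, -1.05614746e-01]), 'qvel': array([-0.00029413, -0.00216332,  0.00085286,  0.00017596, -0.00100876,
        0.00097702]), 'tau': array([-6.05133464e-04, -6.12642932e+01, -2.58177692e+01,  6.91834255e-02,
        4.83019010e-02, -1.19616770e-04]), 'eef_pos': array([144.67215182, 607.76479298, 214.04038603]), 'tcp_rot': array([-3.14045328e+00, -1.56275365e-04,  2.90780347e+00]), 'ft_force': array([ 0.34949568, -0.39368986, -0.10214513]), 'moment': array([-0.01933471, -0.02325797,  0.03264711]), 'grip_force': 0.0, 'opening': 0.9998741251129125}
scene [[0.761, 0.341, -0.552, 14.725], [-0.649, 0.405, -0.644, -346.263], [0.004, 0.848, 0.529, 695.251], [0.0, 0.0, 0.0, 1.0]] [-0.16273208  0.          0.          0.          0.        ]
scene spindle 0.78 [241.8 258. ] 230 254 234 281 685
scene spindle 0.22 [274.9 256.3] 265 301 250 264 135
scene bearing_ring 0.78 [244.5 257.5] 230 254 248 265 279
scene block 0.69 [237.1 292.2] 214 267 260 317 1802
scene camera 0.75 [275
[... 523 characters left out ...]
ide spindle 0.15 [252.1 241.2] 226 267 229 249 429
side bearing_ring 0.74 [241.4 226.9] 233 250 220 234 167
side block 0.88 [253.3 241. ] 228 264 228 248 364
side block 0.27 [241.1 227. ] 233 251 211 245 415
side camera 0.55 [345.3 154.9] 312 372 88 222 2801
side mug 0.55 [336.3 259.5] 325 352 231 278 705
side oil_can 0.81 [337.9 260.6] 324 352 230 279 773
side pliers 0.57 [218.7 223.5] 204 225 202 238 296
side spanner 0.56 [300.9 254.4] 286 314 234 277 209
wrist [[0.233, -0.931, -0.281, 63.823], [0.973, 0.223, 0.067, 627.831], [0.0, -0.289, 0.957, 384.781], [0.0, 0.0, 0.0, 1.0]] [-0.01667725  0.          0.          0.          0.        ]
wrist pliers 0.76 [192.1 354. ] 156 230 334 366 718
```

View pics/scene0.png

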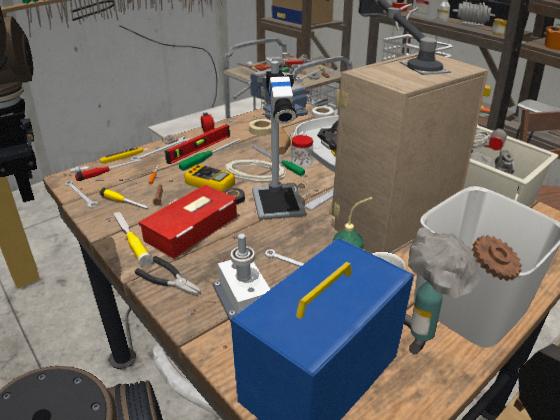

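View pics/side0.png

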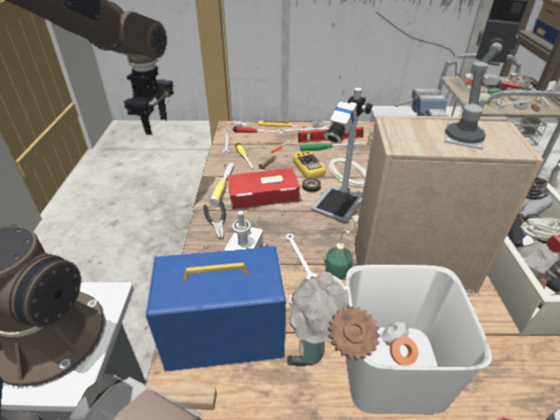

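The scene picture shows the spindle at (242,258) on its block, the camera stand's base at (278,200) and its head at (282,100). In the side picture the spindle is at (242,228), the base at (337,205) and the head at (343,120). A blue box stands on the robot's side of the spindle, and a cupboard is to the right.

Run:
```python
from h import *
import pickle
P=pickle.load(open("P.pkl","rb"))
def crop(n,c,r,k=5): 
    i=P[n]["img"][r:r+60,c:c+80]; i=cv2.resize(i,None,fx=k,fy=k,interpolation=cv2.INTER_CUBIC).copy()
    for j in range(0,80,10): cv2.putText(i,str(c+j),(j*k,8),0,.3,(255,0,0));cv2.line(i,(j*k,8),(j*k,14),(255,0,0))
    for j in range(10,60,10): cv2.putText(i,str(r+j),(0,j*k+3),0,.3,(255,0,0))
    return i
a=np.vstack([np.hstack([crop("scene",245,65),crop("side",310,90)]),np.hstack([crop("scene",240,170),crop("side",300,175)])])
cv2.imwrite("pics/cam.png",a[:,:,::-1])
b=np.hstack([crop("scene",205,228),crop("side",205,200)])
cv2.imwrite("pics/sp.png",b[:,:,::-1])
# spindle top from masks
L=[]
for n in ["scene","side"]:
    m=P[n+"spindle"][0]["mask"]; ys,xs=np.nonzero(m); 
    for y in range(ys.min(),ys.max()+1,4): print(n,y,xs[ys==y].min(),xs[ys==y].max(),end="; ")
    t=[xs[ys<ys.min()+4].mean(),ys.min()+1.5]; print(n,t,onz(P[n],t,159)); L.append(ray(P[n],t))
print(tri(L))
```

```text
scene 234 241 241; scene 238 238 245; scene 242 238 245; scene 246 237 245; scene 250 232 252; scene 254 230 254; scene 258 231 254; scene 262 233 251; scene 266 236 249; scene 270 237 249; scene 274 237 250; scene 278 238 249; scene [np.float64(241.1578947368421), np.float64(235.5)] [434.31441721 254.2355838  159.        ]
side 211 239 242; side 215 238 244; side 219 237 246; side 223 233 250; side 227 233 251; side 231 234 250; side 235 237 248; side 239 238 247; side 243 239 246; side [np.float64(240.79166666666666), np.float64(212.5)] [437.29737113 259.31638887 159.        ]
[437.08132161 259.16541468 156.89450588]
```

View pics/cam.png

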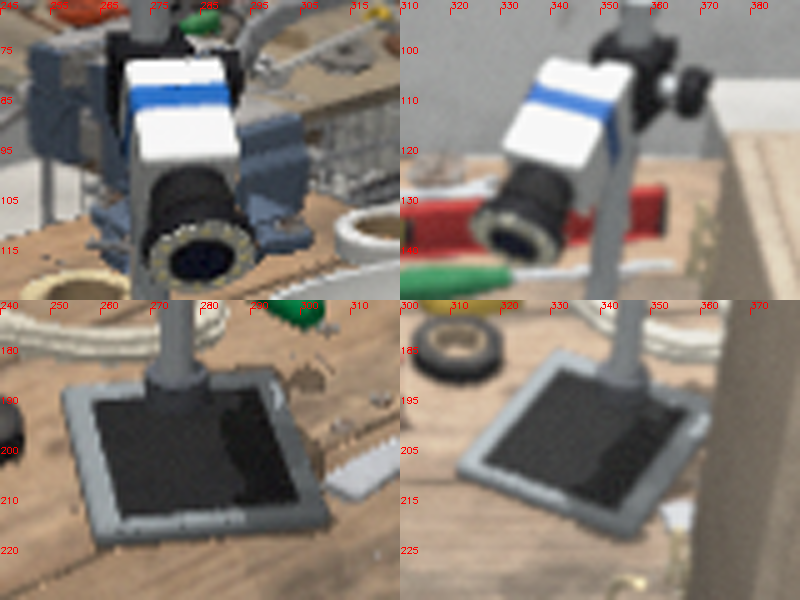

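View pics/sp.png

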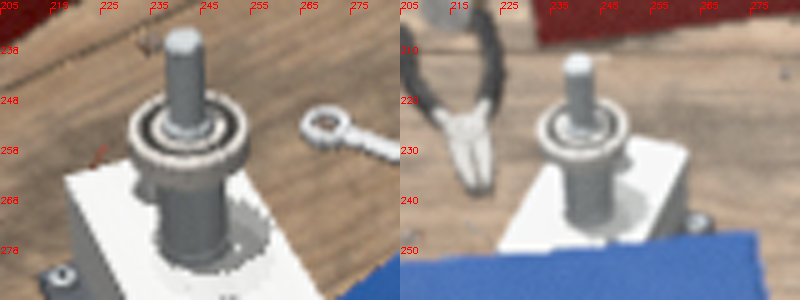

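The crops show the ring light centred at about (285.4,117) in scene and (332,138.4) in side. The base plate's corners are clear, and the bearing stands off its shoulder on the spindle. I'll fit the camera stand's pose.

Run:
```python
from h import *
import pickle
from scipy.optimize import least_squares
P=pickle.load(open("P.pkl","rb"))
l=tri([ray(P["scene"],(285.4,117)),ray(P["side"],(332,138.4))]); print("lens",l)
for n,c in [("scene",[(253,187.6),(259.4,217.4),(306,214),(295.4,184)]),("side",[(312,208.6),(348,221),(332,185)])]:
    for q in c: print(n,q,np.round(onz(P[n],q,14),1))
# front of base = local x=+25
obs=[("scene",(285.4,117),(0,0,290)),("side",(332,138.4),(0,0,290)),
("scene",(253,187.6),(175,1,14)),("scene",(259.4,217.4),(25,1,14)),("scene",(306,214),(25,-1,14)),("scene",(295.4,184),(175,-1,14)),
("side",(312,208.6),(25,1,14)),("side",(348,221),(25,-1,14)),("side",(332,185),(175,1,14))]
best=None
for s in (62,-62):
  for y0 in np.arange(0,6.3,.8):
    def f(v,w=1):
        c,sn=np.cos(v[2]),np.sin(v[2]);r=[]
        for n,uv,(x,y,z) in obs:
            y=y*s; r+=list(proj(P[n],[v[0]+c*x-sn*y,v[1]+sn*x+c*y,z])[0]-uv)
        return np.array(r)
    o=least_squares(f,[l[0],l[1],y0],loss="soft_l1")
    if best is None or o.cost<best[0]: best=(o.cost,s,o.x,f(o.x).reshape(-1,2).round(1).tolist())
print(best)
```

```text
lens [672.07577809 403.19470782 290.9173654 ]
scene (253, 187.6) [707.8 576.7  14. ]
scene (259.4, 217.4) [629.3 449.   14. ]
scene (306, 214) [730.1 384.2  14. ]
scene (295.4, 184) [811.8 515.2  14. ]
side (312, 208.6) [638.3 455.1  14. ]
side (348, 221) [744.2 396.7  14. ]
side (332, 185) [713.8 583.1  14. ]
(np.float64(7.717792172976978), 62, array([672.35684815, 401.14630983,  26.15199881]), [[0.4, -0.4], [0.1, 1.6], [-0.3, -1.2], [-0.4, -1.5], [0.8, -2.1], [0.7, -0.9], [-1.8, 0.0], [-1.7, 1.4], [-0.7, 0.1]])
```

move_arm(plan=[[[0,0,0],[-0.03,-0.02,-0.04],1],[[0,0,8],[-0.08,-0.06,-0.08],1],[[0,0,18],[-0.12,-0.09,-0.1],1],[[0,0,18],[-0.17,-0.125,-0.1],1],[[0,0,18],[-0.2,-0.15,-0.1],1]])

```text
t: 2.12
eef_pos: [305.9, 414.0, 315.2]
tcp_rot: [3.14, 0.0, 2.593]
ft_force: [0.5, 0.3, 0.1]
opening: 0.999
grip_force: 0.0
```

Run:
```python
from h import *
import pickle
P=pickle.load(open("P.pkl","rb"))
S,D=P["scene"],P["side"]
for a,b in [((233,318),(152,256)),((320,240),(283,250)),((410,272),(284,300))]: print(tri([ray(S,a),ray(D,b)]).round())
for q in [(333,222),(340,70)]: print(onz(S,q,0).round())
print(onz(D,(366,270),0).round())
T=np.array([437,259,330.]); s=readout.state()
r=R.from_euler("xyz",s["tcp_rot"]); print(s["eef_pos"],s["tcp_rot"],r.inv().apply(T-s["eef_pos"]), s["joints"])
x=np.array([-np.sin(1.019),np.cos(1.019),0]);z=np.array([0,0,-1.]);G=R.from_matrix(np.c_[x,np.cross(z,x),z])
print((r.inv()*G).as_rotvec(True))
```

```text
[272.  53. 209.]
[545. 150. 146.]
[546. -46. 201.]
[772. 328.   0.]
[1754. 1227.    0.]
[771. 212.   0.]
[305.90463407 413.95239875 315.24939503] [3.14036272e+00 4.05643305e-04 2.59254112e+00] [-192.69923248  -63.74354406  -14.75085029] [ 8.06069233e-01  2.37566847e-01  1.67915517e+00 -1.41473469e-04
  1.22358240e+00 -2.15627758e-01]
[0.07050167 0.02314492 0.15727948]
```

move_arm(plan=[[[0,0,0.0],[-0.05,-0.016,0],1],[[0,0,0],[-0.1,-0.033,0],1],[[0,0,0],[-0.15,-0.05,-0.01],1],[[0,0,0],[-0.193,-0.064,-0.015],1],[[0,0,0],[-0.193,-0.064,-0.015],1]])

```text
t: 2.75
eef_pos: [437.6, 258.7, 329.9]
tcp_rot: [3.141, 0.001, 2.59]
ft_force: [-0.4, -0.3, -0.5]
opening: 1.002
grip_force: 0.0
```

Run:
```python
from h import *
import pickle
P=pickle.load(open("P.pkl","rb"))
S,D=P["scene"],P["side"]
for z in (150,200): print(z,[onz(S,q,z).round() for q in [(233,318),(320,240),(410,272)]],[onz(D,q,z).round() for q in [(152,256),(283,250),(284,300)]])
s=readout.state();print(s["eef_pos"],s["tcp_rot"],s["joints"])
p=eyes.read_camera("wrist");save(p,"w1.png");pickle.dump(p,open("w1.pkl","wb"))
for t in ["spindle","bearing_ring"]:
    for a in eyes.cut_out(p,t)[:1]:
        ys,xs=np.nonzero(a["mask"]);print(t,a["score"],a["uv"],xs.min(),xs.max(),ys.min(),ys.max())
print(proj(p,[[437,259,159],[437,259,115],[437,259,95],[672,402,290]]))
```

```text
150 [array([302.,  99., 150.]), array([547., 156., 150.]), array([601., -14., 150.])] [array([245., 112., 150.]), array([545., 135., 150.]), array([547.,  -8., 150.])]
200 [array([276.,  58., 200.]), array([498., 110., 200.]), array([548., -44., 200.])] [array([267.,  64., 200.]), array([544.,  86., 200.]), array([546., -46., 200.])]
[437.56130172 258.71038342 329.86059365] [3.14115545e+00 5.35758077e-04 2.59006411e+00] [ 4.04056325e-01  2.16936264e-01  1.66808083e+00 -1.94779682e-04
  1.25590932e+00 -6.15151313e-01]
spindle 0.9 [279.6, 182.3] 258 295 168 205
bearing_ring 0.94 [279.2, 175.2] 259 295 168 205
[[277.97991413 197.12821251]
 [277.98732235 188.85601212]
 [277.99018853 185.65594457]
 [564.94566507 376.17000623]]
```

View pics/w1.png

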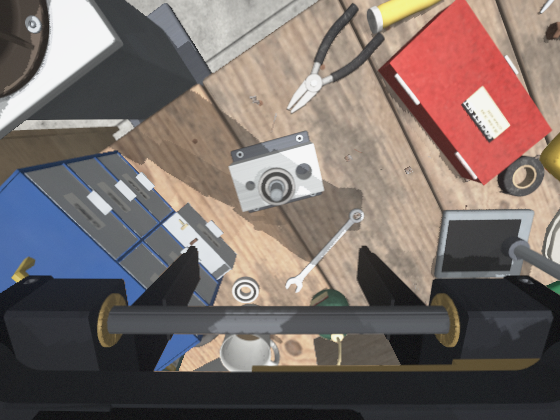

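The wrist picture shows the block at (277,178), with the bearing ring at (277,187). The box is clear to the left, and the camera base is at (485,243). The ring agrees with the prediction to about 1 px, so I'll go down closer.

move_arm(plan=[[[0,0,0],[0,0,0.05],0.2],[[0,0,0],[0,0,0.1],0.2],[[0,0,0],[0,0,0.14],0.0],[[0,0,0],[0,0,0.15],0.0],[[0,0,0],[0,0,0.15],0.0]])

```text
t: 3.52
eef_pos: [435.9, 261.3, 180.1]
tcp_rot: [3.142, -0.0, 2.595]
ft_force: [0.7, -0.3, 1.1]
opening: 0.54
grip_force: 0.0
```

Run:
```python
from h import *
s=readout.state();print(s["eef_pos"],s["tcp_rot"],s["opening"])
p=eyes.read_camera("wrist");save(p,"w2.png")
for t in ["spindle","bearing_ring"]:
    for a in eyes.cut_out(p,t)[:1]:
        ys,xs=np.nonzero(a["mask"]);print(t,a["score"],a["uv"],xs.min(),xs.max(),ys.min(),ys.max())
print(proj(p,[[437,259,159],[437,259,115],[437,259,95],s["eef_pos"]]))
```

```text
[435.88771535 261.26551584 180.10604244] [ 3.14150507e+00 -6.04193309e-05  2.59464751e+00] 0.5398006940234226
spindle 0.66 [275.9, 227.4] 245 303 196 260
bearing_ring 0.72 [277.6, 214.1] 246 303 198 253
[[275.96797275 254.38315196]
 [276.33957814 231.78348673]
 [276.47013238 223.84718395]
 [277.98067827 265.59915432]]
```

View pics/w2.png

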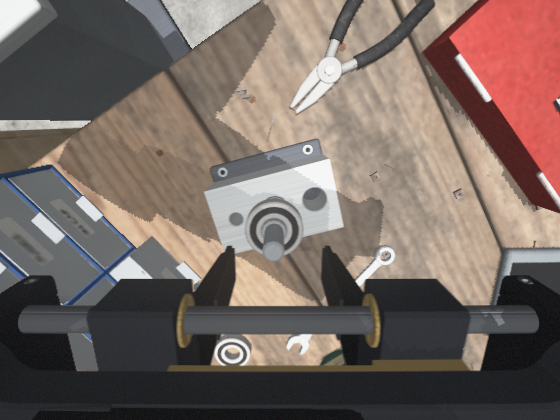

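Run:
```python
from h import *
i=cv2.imread("pics/w2.png")[185:270,225:325]
i=cv2.resize(i,None,fx=7,fy=7,interpolation=cv2.INTER_CUBIC)
for j in range(0,100,10): cv2.putText(i,str(225+j),(j*7,10),0,.35,(0,0,255))
for j in range(5,85,10): cv2.putText(i,str(185+j),(0,j*7+3),0,.35,(0,0,255))
cv2.imwrite("pics/w2c.png",i)
```

```text
(no output)
```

View pics/w2c.png

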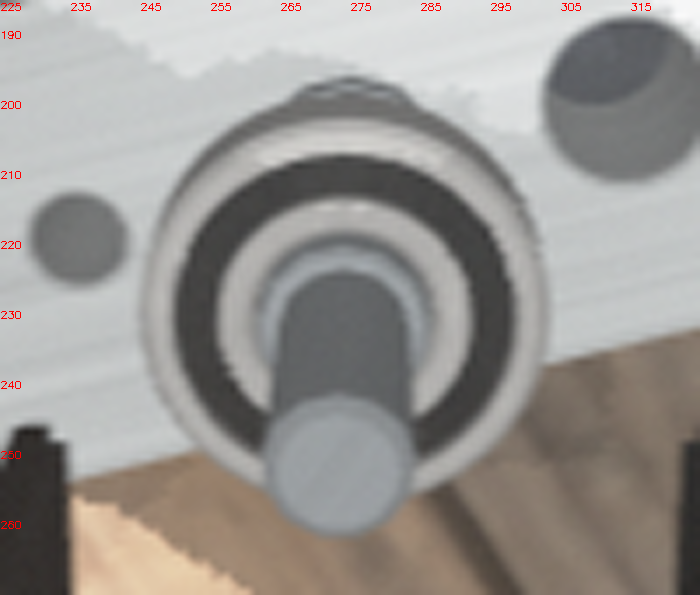

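The crop shows the spindle's top disc at (273.3,251.2) and the bearing's upper face at (274,229.5), so the spindle stands upright.

Run:
```python
from h import *
p=eyes.read_camera("wrist"); s=readout.state()
a=onz(p,(273.3,251.1),159);b=onz(p,(274,229.3),115);print(a,b)
r=R.from_euler("xyz",s["tcp_rot"]);print(s["eef_pos"],[r.inv().apply(q-s["eef_pos"]) for q in (a,b)])
# commanded orientation error vs down
print(r.as_matrix().round(4), np.degrees(s["tcp_rot"]))
```

```text
[435.06149936 258.32767867 159.        ] [435.26708926 258.19318009 115.        ]
[436.43055605 260.94349542 180.984537  ] [array([-0.16464942, -2.98972315, 21.97887911]), array([-0.35272   , -3.08483563, 65.97906024])]
[[-0.8537  0.5207  0.0021]
 [ 0.5207  0.8537  0.001 ]
 [-0.0013  0.002  -1.    ]] [1.79886259e+02 7.48533677e-02 1.48618190e+02]
```

move_arm(plan=[[[0,0,0],[0,-0.003,0],-0.45],[[0,0,0],[0,-0.003,0],-0.45],[[0,0,0],[0,-0.003,0],-0.45],[[0,0,0],[0,-0.003,0.03],-0.45],[[0,0,0],[0,-0.003,0.055],-0.45]])

```text
t: 4.35
eef_pos: [434.5, 258.0, 124.0]
tcp_rot: [3.141, 0.0, 2.594]
ft_force: [-0.0, -0.2, -0.0]
opening: 0.273
grip_force: 0.0
```

Run:
```python
from h import *
for k in range(3):
    p=eyes.read_camera("side"); s=readout.state(); print(s["eef_pos"],s["ft_force"],s["opening"],s["grip_force"])
p=eyes.read_camera("wrist");save(p,"w3.png")
```

```text
[433.34719347 257.48938803 121.32013191] [-0.72763292 -0.87017907 -2.3467466 ] 0.2764786553412183 0.0
[433.53450752 257.59355692 122.81728006] [0.01504824 0.112029   1.34271518] 0.2763028979204144 0.0
[434.13295296 257.87419558 124.11688278] [ 0.21279712  0.08023994 -0.35593445] 0.27229277305435273 0.0
```

View pics/w3.png

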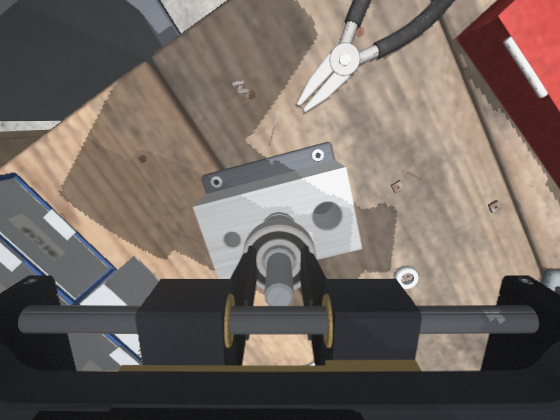

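The spindle (279,275) is centred between the fingers, which now stand over the bearing's face. I'll press in small steps.

move_arm(plan=[[[0,0,0],[0,0,0.003],-0.45],[[0,0,0],[0,0,0.006],-0.45],[[0,0,0],[0,0,0.008],-0.45],[[0,0,0],[0,0,0.01],-0.45]])

```text
t: 5.05
eef_pos: [434.5, 258.1, 115.1]
tcp_rot: [3.141, 0.0, 2.594]
ft_force: [-2.1, -1.1, 9.2]
opening: 0.271
grip_force: 4.4
```

move_arm(plan=[[[0,0,0],[0,0,0.001],-0.45],[[0,0,0],[0,0,0.002],-0.45]])

```text
t: 5.3
eef_pos: [434.5, 258.1, 113.2]
tcp_rot: [3.141, 0.0, 2.594]
ft_force: [-2.0, -1.6, 7.7]
opening: 0.277
grip_force: 4.2
```

move_arm(plan=[[[0,0,0],[0,0,0.001],-0.45],[[0,0,0],[0,0,0.002],-0.45]])

```text
t: 5.55
eef_pos: [434.5, 258.1, 111.3]
tcp_rot: [3.141, 0.0, 2.594]
ft_force: [-1.7, -1.2, 8.2]
opening: 0.273
grip_force: 4.2
```

move_arm(plan=[[[0,0,0],[0,0,0.001],-0.45],[[0,0,0],[0,0,0.0015],-0.45]])

```text
t: 5.8
eef_pos: [434.6, 258.1, 109.8]
tcp_rot: [3.141, 0.0, 2.594]
ft_force: [-1.6, -0.9, 8.3]
opening: 0.281
grip_force: 4.1
```

move_arm(plan=[[[0,0,0],[0,0,0.0005],-0.45],[[0,0,0],[0,0,0.001],-0.45]])

```text
t: 6.05
eef_pos: [434.6, 258.1, 109.1]
tcp_rot: [3.141, 0.001, 2.594]
ft_force: [-4.4, -2.6, 19.1]
opening: 0.275
grip_force: 9.3
```

move_arm(plan=[[[0,0,0],[0,0,0.0005],-0.45],[[0,0,0],[0,0,0.0005],-0.45]])

```text
t: 6.3
eef_pos: [434.6, 258.1, 109.1]
tcp_rot: [3.14, 0.001, 2.594]
ft_force: [-3.9, -1.6, 19.4]
opening: 0.274
grip_force: 10.0
```

move_arm(plan=[[[0,0,0],[0,0,0.001],-0.45],[[0,0,0],[0,0,0.001],-0.45]])

```text
t: 6.55
eef_pos: [434.7, 258.2, 109.0]
tcp_rot: [3.14, 0.001, 2.594]
ft_force: [-7.4, -3.5, 32.2]
opening: 0.276
grip_force: 16.0
```

The push rose from 8 N to 32 N with no further travel at z = 109.0, which is exactly the height for the bearing fully home. Next I'll rise to the grip height and close.

move_arm(plan=[[[0,0,0],[0,0,-0.006],-0.45],[[0,0,0],[0,0,-0.013],-0.45],[[0,0,0],[0,0,-0.013],-1],[[0,0,0],[0,0,-0.013],-1],[[0,0,0],[0,0,-0.013],-1]])

```text
t: 7.18
eef_pos: [434.7, 258.1, 119.9]
tcp_rot: [3.141, 0.0, 2.594]
ft_force: [-0.1, -0.5, 8.5]
opening: 0.156
grip_force: 49.9
```

move_arm(plan=[[[0,0,0],[0,0,0],-1],[[0,0,0],[0,0,0],-1],[[0,0,0],[0,0,0],-1]])

```text
t: 7.55
eef_pos: [434.7, 258.1, 119.9]
tcp_rot: [3.141, 0.0, 2.594]
ft_force: [-1.5, -0.3, 9.2]
opening: 0.153
grip_force: 49.9
```

move_arm(plan=[[[0,0,0],[0,0,-0.01],-1],[[0,0,0],[0,0,-0.022],-1],[[0,0,0],[0,0,-0.036],-1],[[0,0,0],[0,0,-0.05],-1],[[0,0,0],[0,0,-0.065],-1]])

```text
t: 8.18
eef_pos: [434.4, 258.0, 185.8]
tcp_rot: [3.141, 0.0, 2.594]
ft_force: [1.1, 0.9, -2.6]
opening: 0.154
grip_force: 48.9
```

```bash
cat > goal.py <<'E'
from h import *
yaw=1.019; L=np.array([672.2,402,290.])
c,s=np.cos(yaw),np.sin(yaw)
lx=np.array([c*np.cos(np.pi/6),s*np.cos(np.pi/6),.5]); lz=np.array([-c*.5,-s*.5,np.cos(np.pi/6)]); ly=np.array([-s,c,0])
F=L-140*lx
E
python3 - <<'E'
from goal import *
for k in range(3): p=eyes.read_camera("side")
s=readout.state(); r=R.from_euler("xyz",s["tcp_rot"]);print(s)
G=R.from_matrix(np.c_[ly,lx,-lz]);T=F+25*lz
print(F,T,np.linalg.det(G.as_matrix()),G.as_euler("xyz"),(r.inv()*G).as_rotvec(True),r.inv().apply(T-s["eef_pos"]))
p=eyes.read_camera("wrist"); 
i=np.hstack([cv2.resize(p["img"][200:320,200:360],(400,300)),cv2.resize(eyes.read_camera("side")["img"][150:240,200:320],(400,300))])
cv2.imwrite("pics/g1.png",i[:,:,::-1])
E
```

```text
{'t': 8.325, 'joints': array([ 4.05208176e-01,  3.57623651e-01,  1.88329111e+00,  8.81019436e-05,
        8.98972609e-01, -6.17738621e-01]), 'qvel': array([-2.74299481e-05,  2.03512475e-02,  2.07140655e-02,  3.74174161e-04,
       -1.17949388e-02, -5.80755313e-04]), 'tau': array([ 3.23263917e-02, -5.12444973e+01, -2.38356203e+01,  3.62968328e-02,
        2.64123715e-01,  2.25157128e-04]), 'eef_pos': array([434.64965715, 258.16841317, 185.46539163]), 'tcp_rot': array([3.14016253e+00, 9.31400705e-04, 2.59368768e+00]), 'ft_force': array([-0.82760869,  0.78748978, -3.84744541]), 'moment': array([-0.0145276 ,  0.03502203,  0.04388593]), 'grip_force': 48.917449191212654, 'opening': 0.15209584763724007}
[608.64196984 298.75089927 220.        ] [602.08924737 288.10609639 241.65063509] 1.0000000000000002 [2.61799388 0.         2.58979633] [-2.99179157e+01 -6.39520896e-03  2.31792898e-01] [-127.38713287  112.85468916  -55.90528016]
```

View pics/g1.png

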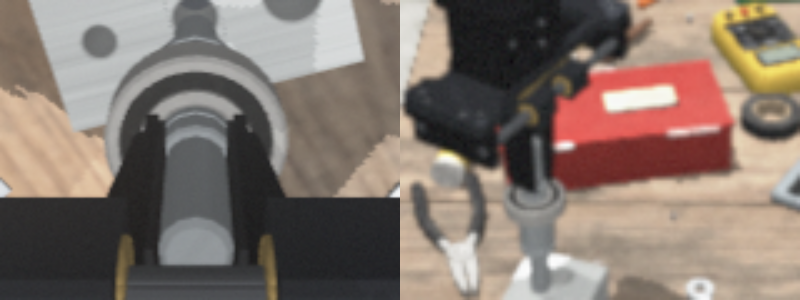

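The grip is firm: the bearing is seated, the spindle hangs straight between the pads, and its foot is clear of the block. I'll refine the camera stand's pose from the base-plate edges in all three stored pictures.

Run:
```python
from h import *
import pickle
from scipy.optimize import least_squares
from scipy.ndimage import map_coordinates, gaussian_filter
P=pickle.load(open("P.pkl","rb")); V={"scene":P["scene"],"side":P["side"],"w1":pickle.load(open("w1.pkl","rb"))}
chan={}
for n,p in V.items():
    lab=cv2.cvtColor(p["img"],cv2.COLOR_RGB2LAB).astype(float); chan[n]=gaussian_filter(lab[:,:,2]-128+.5*(lab[:,:,1]-128),.6)
def box(v):
    c,s=np.cos(v[2]),np.sin(v[2]);return np.array([[v[0]+c*x-s*y,v[1]+s*x+c*y,z] for z in (0,14) for x in (25,175) for y in (-62,62)])
def lens(n,v): return proj(V[n],[v[0],v[1],290])[0]
lo={"scene":(285.4,117),"side":(332,138.4)}
v=np.array([672.3,401.1,1.019])
def hull(n,v): return cv2.convexHull(proj(V[n],box(v)).astype(np.float32))[:,0].astype(float)
off=np.linspace(-6,6,49)
for use in (["scene","side","w1"],["scene"],["side"],["w1"]):
  w=v.copy()
  for it in range(8):
    pts=[]
    o=np.linspace(-6,6,49) if it<3 else np.linspace(-3,3,49)
    for n in use:
        h=hull(n,w)
        for a,b in zip(h,np.roll(h,-1,0)):
            d=b-a;l=np.linalg.norm(d)
            if l<12: continue
            nn=np.array([d[1],-d[0]])/l
            for t in np.linspace(.08,.92,int(l/2)):
                m=a+t*d; q=m+o[:,None]*nn
                if q[:,0].max()>558 or q[:,1].max()>418: continue
                g=np.abs(np.gradient(map_coordinates(chan[n],[q[:,1],q[:,0]],order=1),o))
                if g.max()>3: pts.append((n,q[g.argmax()]))
    def res(u):
        r=[]
        for n in use:
            h=hull(n,u).astype(np.float32)
            r+=[cv2.pointPolygonTest(h,tuple(map(float,q)),True) for m,q in pts if m==n]
        return r
    w=least_squares(res,w,x_scale=[1,1,.01],diff_step=1e-5,loss="soft_l1",f_scale=.3).x
  r=np.abs(res(w));print(use,w.round(3),len(pts),np.median(r).round(2),np.mean(r).round(2),[(n,lens(n,w).round(1)) for n in lo])
```

```text
['scene', 'side', 'w1'] [673.459 408.318   1.038] 254 0.6 0.86 [('scene', array([284. , 115.6])), ('side', array([332.3, 138.6]))]
['scene'] [674.674 406.438   1.037] 71 0.55 0.62 [('scene', array([285. , 115.7])), ('side', array([332.8, 139. ]))]
['side'] [673.684 412.643   1.027] 63 0.38 0.54 [('scene', array([282.8, 115. ])), ('side', array([332.2, 137.8]))]
['w1'] [673.632 408.194   1.043] 121 0.63 1.05 [('scene', array([284.1, 115.6])), ('side', array([332.4, 138.7]))]
```

```bash
sed -i 's/yaw=1.019; L=.*/yaw=1.036; L=np.array([673,406,290.])/' goal.py
cat > delta.py <<'E'
from goal import *
import sys
up=float(sys.argv[1]); s=readout.state(); r=R.from_euler("xyz",s["tcp_rot"])
G=R.from_matrix(np.c_[ly,lx,-lz]);T=F+(25+up)*lz
print(F,T,(r.inv()*G).as_rotvec(True).round(2),r.inv().apply(T-s["eef_pos"]).round(2),s["ft_force"],s["opening"])
E
python3 delta.py 150
```

```text
[611.20630393 301.68538393 220.        ] [566.6105451  226.40279435 371.55444566] [-30.01   0.19  -0.74] [-129.38   42.02 -187.15] [ 0.48813887 -0.40631806 -3.96389559] 0.15041821074063813
```

move_arm(plan=[[[0,0,0],[-0.01,0,-0.03],-1],[[-5,0,0],[-0.03,0.01,-0.07],-1],[[-11,0,-0.3],[-0.055,0.02,-0.105],-1],[[-17,0,-0.5],[-0.085,0.03,-0.14],-1],[[-23,0,-0.7],[-0.11,0.037,-0.165],-1]])

```text
t: 9.05
eef_pos: [548.6, 231.9, 350.6]
tcp_rot: [2.737, 0.003, 2.606]
ft_force: [0.2, 0.6, -3.3]
opening: 0.153
grip_force: 45.0
```

```bash
python3 delta.py 150
```

```text
[611.20630393 301.68538393 220.        ] [566.6105451  226.40279435 371.55444566] [-6.81  0.19  0.03] [-18.38  12.33 -17.42] [ 0.24115493  0.62654163 -3.26803411] 0.15331238404746064
```

move_arm(plan=[[[-4,0,0],[-0.01,0.007,-0.01],-1],[[-6.8,0.2,0],[-0.018,0.012,-0.017],-1],[[-6.8,0.2,0],[-0.018,0.012,-0.017],-1],[[-6.8,0.2,0],[-0.018,0.012,-0.017],-1]])

```text
t: 9.55
eef_pos: [564.9, 226.9, 369.2]
tcp_rot: [2.623, -0.002, 2.607]
ft_force: [0.3, -0.0, -3.6]
opening: 0.15
grip_force: 45.0
```

```bash
python3 - <<'E'
from goal import *
import pickle
p=eyes.read_camera("wrist");pickle.dump(p,open("w4.pkl","wb"))
for t in ["camera","lens"]:
    for a in eyes.cut_out(p,t)[:1]:
        ys,xs=np.nonzero(a["mask"]);print(t,a["score"],a["uv"],xs.min(),xs.max(),ys.min(),ys.max())
print(proj(p,[L,L+26*lz,L+26*ly,L-26*ly,L-26*lz,L+101*lx]).round(1))
th=np.linspace(0,2*np.pi,40)
i=cv2.resize(p["img"][:300,:],(0,0),fx=1.42,fy=1.42,interpolation=cv2.INTER_CUBIC)
q=p["img"]; i=np.ascontiguousarray(q); 
c=proj(p,L); x0=int(min(max(c[0,0]-100,0),360));y0=int(min(max(c[0,1]-75,0),270))
i=cv2.resize(i[y0:y0+150,x0:x0+200],None,fx=4,fy=4,interpolation=cv2.INTER_CUBIC)
for j in range(0,200,20): cv2.putText(i,str(x0+j),(j*4,10),0,.35,(255,0,0));cv2.line(i,(j*4,12),(j*4,20),(255,0,0))
for j in range(20,150,20): cv2.putText(i,str(y0+j),(0,j*4+3),0,.35,(255,0,0))
cv2.imwrite("pics/w4.png",i[:,:,::-1])
E
python3 delta.py 0
```

```text
camera 0.73 [419.2, 184.7] 291 555 132 225
lens 0.67 [453.7, 196.5] 396 508 174 222
[[403.9 198.8]
 [413.3 204.8]
 [406.6 176. ]
 [401.4 220.7]
 [395.8 193.7]
 [492.3 198.9]]
[611.20630393 301.68538393 220.        ] [604.83548124 290.93072828 241.65063509] [-0.25 -0.09  0.01] [ -2.12   1.7  148.31] [ 0.5226601   0.09880454 -3.45595372] 0.15192531258071199
```

View pics/w4.png

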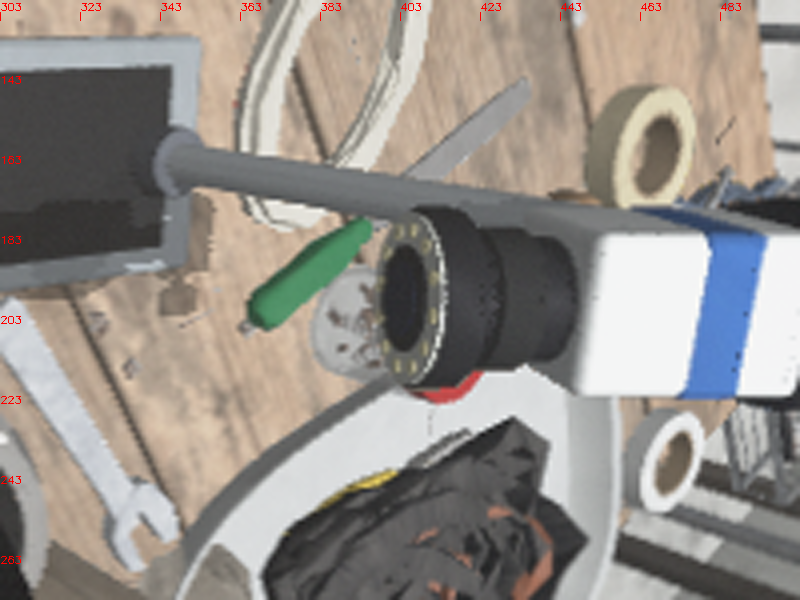

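The wrist crop shows the ring light's face centred at about (405.7,197.5), 1.8 px right of and 1.3 px above the prediction. That puts the lens at about (673.4,408.5), matching the base-edge fit.

```bash
sed -i 's/673,406,290/673.4,408.5,290/' goal.py
python3 - <<'E'
from goal import *
for k in range(3):p=eyes.read_camera("side")
E
python3 delta.py 0
```

```text
[611.60630393 304.18538393 220.        ] [605.23548124 293.43072828 241.65063509] [-0.22 -0.06  0.02] [ -0.93   3.53 149.77] [-0.24858348 -0.38506874 -3.10730856] 0.1523238315669588
```

move_arm(plan=[[[0,0,0],[0,0.001,0.03],-1],[[0,0,0],[-0.001,0.002,0.065],-1],[[-0.2,0,0],[-0.001,0.003,0.1],-1],[[-0.2,0,0],[-0.001,0.0035,0.13],-1],[[-0.2,0,0],[-0.001,0.0035,0.15],-1]])

```text
t: 10.48
eef_pos: [605.6, 293.9, 240.2]
tcp_rot: [2.619, -0.002, 2.608]
ft_force: [-1.2, 0.4, -2.6]
opening: 0.156
grip_force: 45.0
```

move_arm(plan=[[[0,0,0],[0,0,0],-1],[[0,0,0],[0,0,0],-1],[[0,0,0],[0,0,0],-1]])

```text
t: 10.85
eef_pos: [605.8, 292.9, 242.9]
tcp_rot: [2.617, 0.001, 2.607]
ft_force: [0.2, 0.3, -3.4]
opening: 0.155
grip_force: 45.0
```

```bash
python3 delta.py 0
python3 - <<'E'
from goal import *
D=[]
for k in range(6):
    p=eyes.read_camera(["scene","side","wrist"][k%3]); s=readout.state(); r=R.from_euler("xyz",s["tcp_rot"]); T=F+25*lz
    G=R.from_matrix(np.c_[ly,lx,-lz]); D.append(np.r_[r.inv().apply(T-s["eef_pos"]),(r.inv()*G).as_rotvec(True)])
    if k<3:
        n=["scene","side","wrist"][k]; save(p,"f_"+n+".png")
        for t in ["spindle","bearing_ring"]:
            for a in eyes.cut_out(p,t)[:1]:
                ys,xs=np.nonzero(a["mask"]);l=cv2.fitLine(np.c_[xs,ys].astype(np.float32),cv2.DIST_L2,0,.01,.01).ravel()
                print(n,t,a["score"],np.round(a["uv"],1),xs.min(),xs.max(),ys.min(),ys.max(),l)
        print(proj(p,[F-85*lz,F-40*lz,F,F+7*lz,F+64*lz]).round(1).tolist())
print(np.mean(D,0).round(2),np.std(D,0).round(2))
a=np.hstack([cv2.resize(cv2.imread("pics/f_%s.png"%n)[y:y+150,x:x+100],(400,600),interpolation=cv2.INTER_CUBIC) for n,x,y in [("scene",220,80),("side",270,100)]])
cv2.imwrite("pics/fin.png",a)
E
```

```text
[611.60630393 304.18538393 220.        ] [605.23548124 293.43072828 241.65063509] [0.07 0.03 0.01] [ 0.77 -0.47  1.12] [ 0.18618759  0.31471804 -3.42994939] 0.15468494372615033
scene spindle 0.64 [289.2 181.9] 285 299 159 191 [2.1775725e-01 9.7600293e-01 2.9067957e+02 1.7725967e+02]
[[289.7, 188.6], [291.9, 178.4], [294.0, 168.6], [294.4, 166.8], [297.7, 151.4]]
side spindle 0.52 [314.3 186.8] 304 318 176 198 [8.5059926e-02 9.9637586e-01 3.1313776e+02 1.8638776e+02]
side bearing_ring 0.64 [313.  181.6] 302 319 174 190 [  0.8523012  -0.5230514 311.63522   183.8742   ]
[[315.3, 197.5], [312.3, 190.2], [309.5, 183.2], [309.0, 181.9], [304.5, 171.0]]
wrist spindle 0.68 [277.8 247.2] 242 314 206 305 [ 4.8580733e-03 -9.9998820e-01  2.7819202e+02  2.5295187e+02]
wrist bearing_ring 0.68 [277.7 232.8] 242 314 217 268 [ 9.9999565e-01 -2.9551196e-03  2.7826086e+02  2.3751724e+02]
[[278.0, 212.5], [278.0, 228.5], [278.0, 248.2], [278.0, 252.4], [277.9, 300.5]]
[ 0.48 -0.07  0.25  0.02 -0.03 -0.  ] [0.11 0.16 0.4  0.02 0.03 0.01]
```

View pics/fin.png

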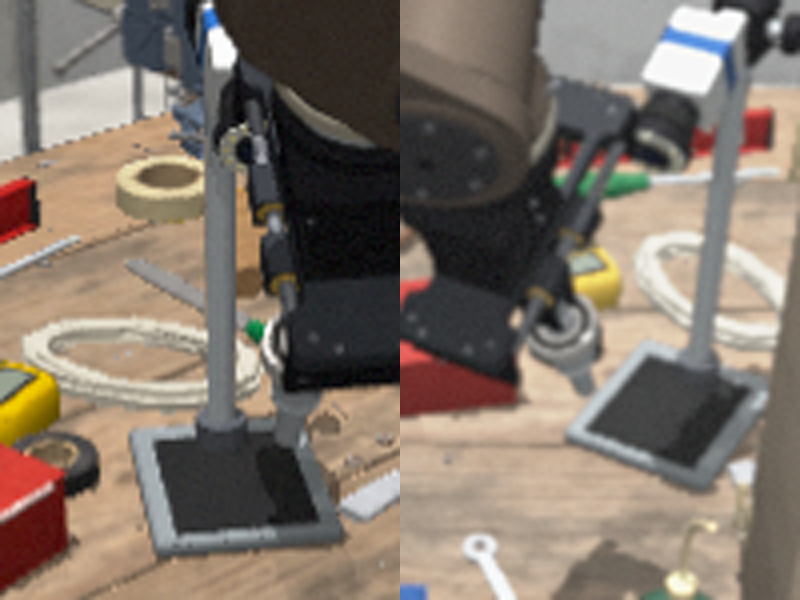

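The final view shows the spindle leaning 30° in front of the lens. Its foot in the side picture matches the prediction to within 1 px, the gripper is clear of the camera head, and the pose error is about 0.5 mm.

```bash
python3 -c "
from cell import env
print(env.job_done())"
```

```text
the job is handed in; nothing more can be done
None
```

The bearing is pressed home, stopping hard at the expected height. By my measurements the spindle is held still with its shoulder about 0.5 mm from the focus point I computed, leaning 30°. That point relies on the lens position I found in the pictures, calibrated to about 2 mm. I handed the job in about 11 s into the 38 s limit, and no verdict came back.

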